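# Find the rocking burner cap and seat it

## Task

The gas hob has been washed and one of its three burner caps is not in its seat. Going from left to right, press down on each cap to feel whether it rocks, and nudge the loose one sideways with a fingertip until it drops into its burner, so that all three caps lie level and fully home. Do not lift any cap, and leave everything else where it stands.

Things in the scene. Friction and masses are not known exactly. Their poses are not given: they have to be found in the camera images.
- cap_a: matt black burner cap of head_a (all three alike): flat disc 86 mm across, 9 mm thick, 0.31 kg, with a round spigot 57 mm across and 4 mm deep under it that fits the head's bore. Origin: centre of the disc's underside, z up (top +9 mm, spigot's foot -4 mm). Seated: level, origin 24 mm above the head's origin and within 4 mm of its axis; pressed, it stays still. Yaw means nothing
- cap_b: matt black burner cap of head_b (all three alike): flat disc 86 mm across, 9 mm thick, 0.31 kg, with a round spigot 57 mm across and 4 mm deep under it that fits the head's bore. Origin: centre of the disc's underside, z up (top +9 mm, spigot's foot -4 mm). Seated: level, origin 24 mm above the head's origin and within 4 mm of its axis; pressed, it stays still. Yaw means nothing
- cap_c: matt black burner cap of head_c (all three alike): flat disc 86 mm across, 9 mm thick, 0.31 kg, with a round spigot 57 mm across and 4 mm deep under it that fits the head's bore. Origin: centre of the disc's underside, z up (top +9 mm, spigot's foot -4 mm). Seated: level, origin 24 mm above the head's origin and within 4 mm of its axis; pressed, it stays still. Yaw means nothing
- head_a: aluminium burner head of cap_a, fixed to the hob: a ring 78 mm across and 24 mm high on a 94 mm foot, with an open bore 62 mm across (8 mm wall). Origin: on its axis, at the hob's deck; the rim is at z +24 mm. Yaw means nothing
- head_b: aluminium burner head of cap_b, fixed to the hob: a ring 78 mm across and 24 mm high on a 94 mm foot, with an open bore 62 mm across (8 mm wall). Origin: on its axis, at the hob's deck; the rim is at z +24 mm. Yaw means nothing
- head_c: aluminium burner head of cap_c, fixed to the hob: a ring 78 mm across and 24 mm high on a 94 mm foot, with an open bore 62 mm across (8 mm wall). Origin: on its axis, at the hob's deck; the rim is at z +24 mm. Yaw means nothing
- place_left (a point): point on the hob's deck under the left burner, as seen from the robot (62 mm above the worktop; neighbouring burners are 185 mm apart). A loose cap stands 6 to 9 mm to one side of its head's axis; on that side its spigot rides on the rim, so that side is about 4 mm high (tilt about 0.07 rad), and the other side lies on the rim
- place_middle (a point): point on the hob's deck under the middle burner, as seen from the robot (62 mm above the worktop; neighbouring burners are 185 mm apart). Pressed with a few newtons 25 to 30 mm from its centre on the high side, a loose cap rocks level, and it tips back when let go
- place_right (a point): point on the hob's deck under the right burner, as seen from the robot (62 mm above the worktop; neighbouring burners are 185 mm apart). Pushed at its edge from the high side towards the head's axis (a few newtons), a loose cap slides and drops home once within about 2 mm of the axis
- hob: steel table-top gas hob, fixed, 330 mm deep, 600 mm wide, deck 62 mm above the worktop, three burners in a row. Origin: centre of its underside; x away from the robot, y to the left; the burners are at x +10 mm, y +185, 0 and -185 mm. Three knobs stand out 26 mm from its front face; a white igniter 18 mm high stands 54 mm behind each burner's axis
- cinnamon_shaker: shaker with a grey top, 44 mm across and 90 mm high, standing on the hob's deck behind and between the left and middle burners; bystander. Origin: centre of its underside
- teaspoon: steel teaspoon 130 mm long, 26 mm wide, 11 mm high, lying front to back on the deck between the middle and right burners; bystander. Origin: centre of its underside
- spice_b: spice jar with a red cap, 45 mm across, 108 mm high, left of the hob; bystander. Origin: centre of its underside
Things that resemble listed ones, but are neither listed nor needed, are in the scene too. Leave any white look-alike of the cap_b alone.

How it is judged:
On the way, in this order (a step that is already met when the one before it is completed fails the run):
1. the cap on the left burner is pressed with the fingers (over 1 N) (((contact force between the fingers and cap_a above 1 N and horizontal distance between head_a and place_left below 0.03 m) or (contact force between the fingers and cap_b above 1 N and horizontal distance between head_b and place_left below 0.03 m) or (contact force between the fingers and cap_c above 1 N and horizontal distance between head_c and place_left below 0.03 m))), for 0.1 s.
2. the cap on the middle burner is pressed with the fingers (over 1 N) (((contact force between the fingers and cap_a above 1 N and horizontal distance between head_a and place_middle below 0.03 m) or (contact force between the fingers and cap_b above 1 N and horizontal distance between head_b and place_middle below 0.03 m) or (contact force between the fingers and cap_c above 1 N and horizontal distance between head_c and place_middle below 0.03 m))), for 0.1 s.
3. the cap on the right burner is pressed with the fingers (over 1 N) (((contact force between the fingers and cap_a above 1 N and horizontal distance between head_a and place_right below 0.03 m) or (contact force between the fingers and cap_b above 1 N and horizontal distance between head_b and place_right below 0.03 m) or (contact force between the fingers and cap_c above 1 N and horizontal distance between head_c and place_right below 0.03 m))), for 0.1 s.
At the end, for the whole second after the job is handed in: Each cap lies in its own burner head: within 5 mm of the head's axis, its underside 21.5 to 25.5 mm above the head's origin (24 mm when home), level to 0.03 rad and at rest (horizontal distance between cap_a and head_a below 0.005 m and z of cap_a in the frame of head_a between 0.0215 and 0.0255 m and angle between each of cap_a, cap_b, cap_c's own z axis and vertical below 0.03 rad and linear speed of each of cap_a, cap_b, cap_c below 0.01 m/s and horizontal distance between cap_b and head_b below 0.005 m and z of cap_b in the frame of head_b between 0.0215 and 0.0255 m and horizontal distance between cap_c and head_c below 0.005 m and z of cap_c in the frame of head_c between 0.0215 and 0.0255 m); the robot touches nothing.
It fails at once if a cap is lifted more than 12 mm above its seat (z of cap_a in the frame of head_a above 0.036 m or z of cap_b in the frame of head_b above 0.036 m or z of cap_c in the frame of head_c above 0.036 m).
It fails at once if a bystander is moved by more than 25 mm (distance of any of cinnamon_shaker, teaspoon, spice_b from where it was at the start of the episode above 0.025 m).
It also fails if it takes over 61 s, if anything falls off the work surface, if the arm or the gripper's body presses on something with over 40 N, if the wrist force passes 120 N, or if a joint passes its speed limit or range.

## Robot

A 6-joint arm with a two-finger parallel gripper is mounted at the origin on a cart in front of the work surface, level with it; the furniture and walls round the work are solid. World frame = base frame: x ahead of the robot, y to its left, z up, the work surface at z = 0. Lengths are in m, angles in rad, forces in N, time in s.
With the tool pointing down it reaches from about 0.25 to 0.775 m from the base axis. Payload 4 kg.
Tool frame: the origin (TCP) lies midway between the tips of the shut fingers; the grasp point (between the pads) lies 19 mm behind it (robot.tcp_to_grasp is the distance from the TCP to the grasp point, in m); x points along the fingers, y is the direction in which the jaws open and shut, and the axes are right-handed (so a half turn about x gives the same grasp; the last joint's range is limited). The gripper opens to 94 mm and grips with 3 to 60 N. Pads are 16 mm wide; open, the fingers measure 119 mm over their backs; the gripper's body (75 mm by 177 mm) begins 78 mm behind the grasp point.
Start: joints at [-1.261, 0.087, 1.371, -0, 1.684, -0.103], TCP at [0.221, -0.504, 0.206] pointing down, gripper open.
Joint ranges: [-3.1, 3.1], [-0.76, 2.03], [0.27, 2.55], [-1.08, 4.22], [0.17, 2.65], [-2.57, 2.57]. Speed limits (rad/s): [2.79, 2.79, 3.14, 3.14, 3.14, 3.14].

## Interface

Orientations are given as [roll, pitch, yaw] about the fixed x, y, z axes, in that order (R = Rz(yaw) Ry(pitch) Rx(roll)).
In Python, from bench import robot gives the robot as it stands.
- The arm moves only by the tool send_rows, never from a script. Its argument "increments" is a list of rows, each a list of 5 numbers: the opening, from -1 (shut) to 1 (fully open), so that 0 is half open, then the shift along the tool's x, y, z in m, then the turn about the tool's x in rad. In form: [[hand, tx, ty, tz, roll], ...]. A call has 1 to 5 rows; each row is the pose to reach, as a shift and turn from the pose commanded when the call began, along the tool's axes at that moment; what a row does not reach only later rows make up. A row lasts 1/12 s, in which the tool goes at most 41.7 mm and 7.16 degrees, less where a joint would pass 70% of its speed; a pose out of reach is approached as far as the arm can. A call with a gripper value outside its range is refused whole. The fingers move at their own pace and stop on an object; the grip force is fixed at half the most. Time passes only in rows, so rows that repeat a pose let the fingers close. It gives the time, the measured TCP pose, the force and the opening at its end, in the units of the state.
- robot.get_obs(): the state, without advancing time (a new reading comes with each control period).
- robot.snapshot(name): name is "scene" or "top"; returns a dict with "image" (420x560x3 uint8, red, green, blue), "intrinsics" (3x3 intrinsics, pixels), "world_from_camera" (4x4, takes a point from camera to world coordinates). Camera axes: x right, y down, z forward; pixel columns grow to the right and rows downward; lengths in m; the calibration is good to about 2 mm. A picture is of the moment at which its call begins. There is no depth.
- robot.close_job(): hands the job in, once; it reports no verdict.
The state is a dict: "time": time; "joint_positions": joint angles; "qvel": joint speeds; "joint_torque": joint torques, N m; "tool_pos": TCP position; "ee_rot": TCP orientation; "wrist_force": force on the tool from outside, world axes, zero at the start; "wrist_torque": the same for the moment, N m; "width": finger opening in m.
Only numpy, scipy, OpenCV 4.12 (cv2) and the standard library are available. Lean on these libraries where they do the work, as an engineer would, in place of code of your own. Each camera call takes 0.05 s, during which the arm holds its last target.

## Working session

There is one attempt and no reset: what is moved stays moved. The work goes in short steps, Python scripts to look and compute and a tool call to move; the robot and the scene stay as the last step left them, time stands still between calls to the robot, and variables do not carry over. Pictures are saved under pics/ and viewed, and the job is handed in when it is done.

Besides the shell and the picture viewer there is one more tool, called after ">>>" by a JSON object that holds its "op" and its "data", one argument or row to a line. send_rows: Moves the arm, as the interface text tells. Its arguments: {"type":"object","properties":{"increments":{"type":"array"}},"required":["increments"]}

```bash
ls; mkdir -p pics; python3 - <<'E'
from bench import robot
import cv2,pickle
for n in("scene","top"):
    s=robot.snapshot(n); pickle.dump(s,open(n+".pkl","wb"))
    cv2.imwrite(f"pics/{n}0.png",s["image"][:,:,::-1])
    print(n,s["intrinsics"],s["world_from_camera"])
o=robot.get_obs();print(o)
E
```

```text
pics
scene [[403.63327127   0.         286.75915584]
 [  0.         403.63327127 214.15870911]
 [  0.           0.           1.        ]] [[-0.55690088 -0.62494042  0.54709312 -0.00673578]
 [-0.83039907  0.40522161 -0.38240403  0.45340247]
 [ 0.01728578 -0.66726676 -0.74461821  0.89979848]
 [ 0.          0.          0.          1.        ]]
top [[395.77371473   0.         279.84565368]
 [  0.         395.77371473 213.08799633]
 [  0.           0.           1.        ]] [[ 0.02818184 -0.99068216  0.13324655  0.45916884]
 [-0.9995416  -0.02940375 -0.00721107  0.02385873]
 [ 0.01106183 -0.13298225 -0.99105669  1.19541442]
 [ 0.          0.          0.          1.        ]]
{'time': 0.1, 'joint_positions': array([-1.26109483e+00,  8.79140605e-02,  1.37210745e+00, -4.83556154e-06,
        1.68362013e+00, -1.03131446e-01]), 'qvel': array([ 0.00155595, -0.00320454, -0.00338562,  0.0003728 , -0.00058561,
        0.00077273]), 'joint_torque': array([ 3.34518023e-03, -3.41251910e+01, -3.03302300e+01,  7.19637517e-02,
        3.03629483e-02, -9.17917032e-05]), 'tool_pos': array([ 0.22048704, -0.50331981,  0.20440103]), 'ee_rot': array([-1.67158226,  1.56874734,  1.88284279]), 'wrist_force': array([-0.51779511,  0.2805926 ,  0.2085877 ]), 'wrist_torque': array([ 0.00931149, -0.02193363,  0.00337873]), 'width': 0.09380176452503919}
```

View pics/scene0.png

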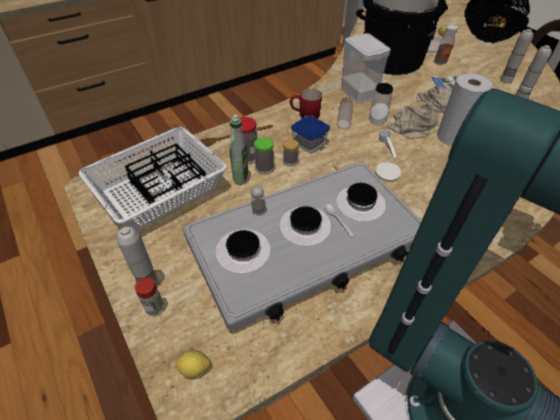

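View pics/top0.png

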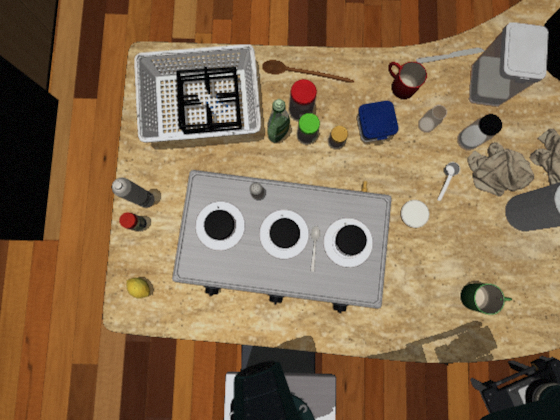

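The top view shows burners at about (219,226), (284,234) and (350,240). The white look-alike cap is at (415,214), outside the hob. The hob is slightly yawed. I'll enlarge the burners next.

```bash
python3 - <<'E'
import cv2,pickle,numpy as np
s=pickle.load(open("top.pkl","rb"));im=s["image"][:,:,::-1]
c=im[195:275,185:385];c=cv2.convertScaleAbs(c,alpha=1.0)
c=(255*(c/255.)**0.5).astype(np.uint8)
cv2.imwrite("pics/top_crop.png",cv2.resize(c,None,fx=4,fy=4,interpolation=cv2.INTER_CUBIC))
s=pickle.load(open("scene.pkl","rb"));im=s["image"][:,:,::-1]
c=im[170:275,205:395]
c=(255*(c/255.)**0.5).astype(np.uint8)
cv2.imwrite("pics/scene_crop.png",cv2.resize(c,None,fx=4.2,fy=4.2,interpolation=cv2.INTER_CUBIC))
E
```

```text
(no output)
```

View pics/top_crop.png

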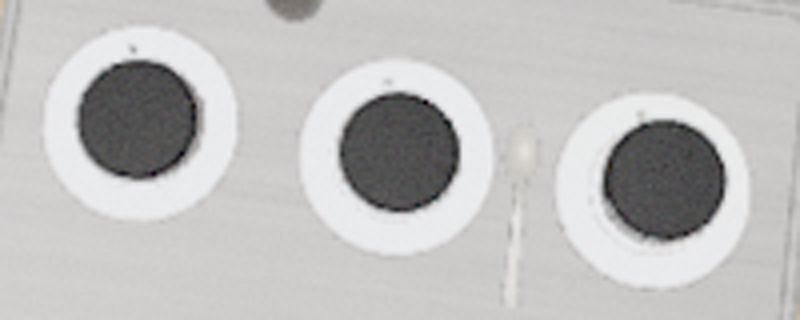

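View pics/scene_crop.png

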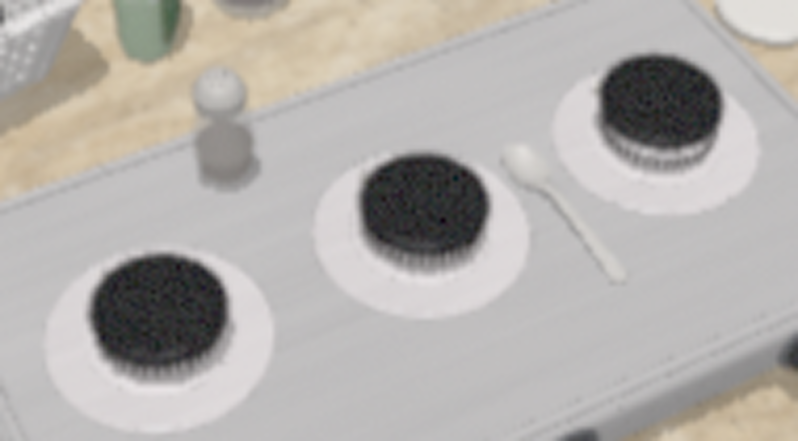

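Right cap sits off-centre (towards the upper right in the top view). I'll quantify it with ellipse fits against the white trays on the deck.

```bash
cat > h.py <<'E'
import cv2,pickle,numpy as np
def ray(s,uv,z):
    K=s["intrinsics"];T=s["world_from_camera"]
    d=T[:3,:3]@np.linalg.solve(K,[uv[0],uv[1],1]);o=T[:3,3]
    return o+d*(z-o[2])/d[2]
def fit(s,c,r,th,dark,zc):
    im=s["image"].astype(float).mean(2);f=6
    x0,y0=c[0]-r,c[1]-r
    p=cv2.resize(im[y0:y0+2*r+1,x0:x0+2*r+1].astype(np.float32),None,fx=f,fy=f,interpolation=cv2.INTER_CUBIC)
    m=((p<th) if dark else (p>th)).astype(np.uint8)
    cs,_=cv2.findContours(m,cv2.RETR_EXTERNAL,cv2.CHAIN_APPROX_NONE)
    k=max(cs,key=cv2.contourArea)
    if not dark: k=cv2.convexHull(k)
    P=(k[:,0,:]+.5)/f-.5+[x0,y0]
    W=np.array([ray(s,q,zc)[:2] for q in P])
    (cx,cy),(a,b),_=cv2.fitEllipse((W*1000).astype(np.float32))
    return np.round([cx,cy,a,b],1)
E
python3 - <<'E'
from h import *
t=pickle.load(open("top.pkl","rb"))
g=t["image"].astype(float).mean(2)
print(g[226,180:260:2].round());print(g[240,310:390:2].round())
for c in((219,226),(284,234),(350,240)):
    print("tray",fit(t,c,29,200,False,.0625),"cap",fit(t,c,22,70,True,.095),fit(t,c,22,40,True,.095))
E
```

```text
[130. 143. 121. 168. 169. 169. 166. 167. 204. 215. 217. 215.  72.  27.
  27.  27.  22.  28.  20.  27.  24.  28.  28.  32.  24.  21.  20.  64.
 191. 217. 215. 214. 164. 162. 159. 160. 163. 162. 161. 160.]
[157. 160. 154. 132. 162. 162. 162. 201. 217. 217. 215. 202. 204.   7.
  25.  28.  28.  24.  23.  25.  25.  23.  25.  21.  20.  25.  21.  26.
  80. 216. 217. 177. 159. 156. 158. 157. 155. 155. 131. 137.]
tray [571.1 187.2 138.  138.2] cap [570.2 184.3  82.8  83.8] [570.2 184.3  81.2  81.5]
tray [552.4   2.9 137.8 138. ] cap [552.6   1.6  82.2  82.9] [552.6   1.5  80.7  81.4]
tray [ 533.9 -181.5  137.6  137.9] cap [ 538.6 -183.5   82.5   84.5] [ 538.7 -183.6   80.8   82.9]
```

```bash
python3 - <<'E'
from h import *
t=pickle.load(open("scene.pkl","rb"))
for c in((243,247),(306,223),(361,198)):
    print("tray",fit(t,c,31,180,False,.0625),fit(t,c,31,165,False,.0625))
# top faces enlarged
im=t["image"][:,:,::-1]
o=[]
for c in((243,247),(306,221),(361,196)):
    p=im[c[1]-24:c[1]+24,c[0]-22:c[0]+22]; p=(255*(p/255.)**.35).astype(np.uint8)
    o.append(cv2.resize(p,None,fx=6,fy=6,interpolation=cv2.INTER_CUBIC))
cv2.imwrite("pics/sc2.png",np.hstack(o))
E
```

```text
tray [569.  186.7 135.9 138.7] [569.1 187.1 139.8 141.8]
tray [546.    2.3 127.7 137.3] [550.1   2.8 139.6 142.1]
tray [ 531.  -181.2  135.3  135.8] [ 531.  -180.6  140.   141.2]
```

View pics/sc2.png

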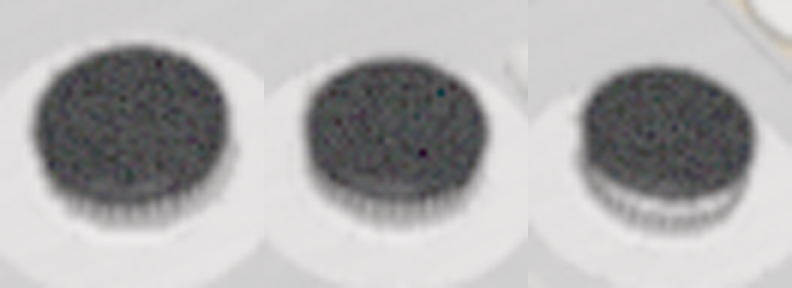

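The right cap (361,196 in scene) is loose. A light gap shows under its front edge, and it sits about (+5,-3) mm from its head axis. The other two look flush. Now the tool axes and moves.

```bash
cat >> h.py <<'E'
from scipy.spatial.transform import Rotation as Ro
def st(robot,*targets):
    o=robot.get_obs();R=Ro.from_euler("xyz",o["ee_rot"]).as_matrix()
    print("t",o["time"],"p",o["tool_pos"].round(4),"F",o["wrist_force"].round(2),"w",round(o["width"],4))
    for T in targets: print(T,"tool d(mm)",(R.T@(np.array(T)-o["tool_pos"])*1000).round(1))
    return R
E
python3 - <<'E'
from bench import robot
from h import *
R=st(robot,(.3,-.45,.2),(.45,.16,.2),(.571,.165,.2),(.571,.165,.115));print(R.round(3))
E
```

```text
t 0.1 p [ 0.2205 -0.5033  0.2044] F [-0.52  0.28  0.21] w 0.0938
(0.3, -0.45, 0.2) tool d(mm) [  4.5 -16.9 -94.2]
(0.45, 0.16, 0.2) tool d(mm) [   5.6 -515.5 -476.4]
(0.571, 0.165, 0.2) tool d(mm) [   5.5 -471.5 -589.2]
(0.571, 0.165, 0.115) tool d(mm) [  90.5 -471.4 -589.2]
[[-0.001  0.401 -0.916]
 [ 0.002 -0.916 -0.401]
 [-1.    -0.002 -0.   ]]
```

>>> {"op": "send_rows", "data": {
  "increments": [
    [-1,0,-0.025,-0.031,0],
    [-1,0,-0.05,-0.0625,0],
    [-1,0,-0.075,-0.0935,0],
    [-1,0,-0.1,-0.125,0],
    [-1,0,-0.125,-0.156,0]
  ]
}}

```text
time: 0.52
tool_pos: [0.3137, -0.3249, 0.2049]
ee_rot: [-1.614, 1.57, 1.94]
wrist_force: [1.1, -0.1, -1.3]
width: 0.0643
```

>>> {"op": "send_rows", "data": {
  "increments": [
    [-1,0,-0.025,-0.031,0],
    [-1,0,-0.05,-0.0625,0],
    [-1,0,-0.075,-0.0935,0],
    [-1,0,-0.1,-0.125,0],
    [-1,0,-0.125,-0.156,0]
  ]
}}

```text
time: 0.93
tool_pos: [0.4064, -0.1477, 0.2052]
ee_rot: [-0.438, 1.571, 3.116]
wrist_force: [0.1, 0.2, -0.5]
width: 0.0308
```

>>> {"op": "send_rows", "data": {
  "increments": [
    [-1,0,-0.025,-0.031,0],
    [-1,0,-0.05,-0.0625,0],
    [-1,0,-0.075,-0.0935,0],
    [-1,0,-0.1,-0.125,0],
    [-1,0,-0.125,-0.156,0]
  ]
}}

```text
time: 1.35
tool_pos: [0.4992, 0.0295, 0.205]
ee_rot: [-0.049, 1.57, -2.777]
wrist_force: [0.7, -0.5, -0.3]
width: 0.0006
```

>>> {"op": "send_rows", "data": {
  "increments": [
    [-1,0,-0.025,-0.031,0],
    [-1,0,-0.05,-0.0625,0],
    [-1,0,-0.075,-0.0935,0],
    [-1,0,-0.096,-0.121,0],
    [-1,0,-0.096,-0.121,0]
  ]
}}

```text
time: 1.77
tool_pos: [0.5723, 0.1693, 0.203]
ee_rot: [-1.134, 1.568, 2.426]
wrist_force: [-1.4, -0.5, -0.2]
width: 0.0006
```

```bash
python3 - <<'E'
from bench import robot
from h import *
st(robot,(.571,.165,.11),(.571,.165,.095))
E
```

```text
t 1.7667 p [0.5723 0.1693 0.203 ] F [-1.41 -0.47 -0.19] w 0.0006
(0.571, 0.165, 0.11) tool d(mm) [93.   3.6  2.7]
(0.571, 0.165, 0.095) tool d(mm) [108.    3.7   2.7]
```

Down to just above the left cap, then feel in small steps.

>>> {"op": "send_rows", "data": {
  "increments": [
    [-1,0.03,0.003,0.002,0],
    [-1,0.06,0.003,0.002,0],
    [-1,0.085,0.003,0.002,0],
    [-1,0.1,0.003,0.002,0],
    [-1,0.1,0.003,0.002,0]
  ]
}}

```text
time: 2.18
tool_pos: [0.567, 0.1592, 0.0999]
ee_rot: [-0.197, 1.56, -2.926]
wrist_force: [0.2, -0.3, -0.9]
width: 0.0003
```

>>> {"op": "send_rows", "data": {
  "increments": [
    [-1,0.001,0,0,0],
    [-1,0.002,0,0,0],
    [-1,0.003,0,0,0],
    [-1,0.004,0,0,0],
    [-1,0.005,0,0,0]
  ]
}}

```text
time: 2.6
tool_pos: [0.5713, 0.1604, 0.1018]
ee_rot: [2.856, 1.568, 0.127]
wrist_force: [-0.2, 1.4, -0.9]
width: 0.0006
```

>>> {"op": "send_rows", "data": {
  "increments": [
    [-1,0.001,0,0,0],
    [-1,0.002,0,0,0],
    [-1,0.002,0,0,0]
  ]
}}

```text
time: 2.85
tool_pos: [0.5705, 0.1603, 0.0983]
ee_rot: [0.343, 1.571, -2.386]
wrist_force: [-0.0, -0.4, 0.4]
width: 0.0006
```

>>> {"op": "send_rows", "data": {
  "increments": [
    [-1,0.001,0,0,0],
    [-1,0.002,0,0,0],
    [-1,0.003,0,0,0],
    [-1,0.003,0,0,0]
  ]
}}

```text
time: 3.18
tool_pos: [0.5706, 0.1604, 0.0954]
ee_rot: [1.976, 1.571, -0.753]
wrist_force: [-0.6, -0.1, 0.6]
width: 0.0006
```

>>> {"op": "send_rows", "data": {
  "increments": [
    [-1,0.001,0,0,0],
    [-1,0.001,0,0,0],
    [-1,0.001,0,0,0]
  ]
}}

```text
time: 3.43
tool_pos: [0.5707, 0.1604, 0.0953]
ee_rot: [2.712, 1.57, -0.017]
wrist_force: [-1.9, -0.3, 4.4]
width: 0.0007
```

>>> {"op": "send_rows", "data": {
  "increments": [
    [-1,0.001,0,0,0],
    [-1,0.001,0,0,0],
    [-1,0.001,0,0,0],
    [-1,0.001,0,0,0]
  ]
}}

```text
time: 3.77
tool_pos: [0.5707, 0.1604, 0.0953]
ee_rot: [2.78, 1.57, 0.051]
wrist_force: [-2.9, 0.3, 7.3]
width: 0.0003
```

>>> {"op": "send_rows", "data": {
  "increments": [
    [-1,-0.03,0,0,0],
    [-1,-0.035,0.03,0.018,0],
    [-1,-0.035,0.06,0.036,0],
    [-1,-0.035,0.09,0.054,0],
    [-1,-0.035,0.12,0.07,0]
  ]
}}

```text
time: 4.18
tool_pos: [0.5542, 0.0212, 0.1282]
ee_rot: [2.0, 1.57, -0.728]
wrist_force: [-0.1, 0.2, -0.9]
width: 0.0003
```

>>> {"op": "send_rows", "data": {
  "increments": [
    [-1,0,0.02,0.01,0],
    [-1,0,0.039,0.02,0],
    [-1,0.015,0.039,0.02,0],
    [-1,0.026,0.039,0.02,0],
    [-1,0.026,0.039,0.02,0]
  ]
}}

```text
time: 4.6
tool_pos: [0.5498, -0.0212, 0.0988]
ee_rot: [-0.582, 1.565, 2.972]
wrist_force: [-1.3, 0.4, -0.3]
width: 0.0002
```

>>> {"op": "send_rows", "data": {
  "increments": [
    [-1,0.001,0,0,0],
    [-1,0.002,0,0,0],
    [-1,0.003,0,0,0],
    [-1,0.004,0,0,0],
    [-1,0.004,0,0,0]
  ]
}}

```text
time: 5.02
tool_pos: [0.5522, -0.021, 0.0987]
ee_rot: [2.399, 1.57, -0.329]
wrist_force: [-0.4, 0.1, 0.2]
width: 0.0006
```

>>> {"op": "send_rows", "data": {
  "increments": [
    [-1,0.001,0,0,0],
    [-1,0.002,0,0,0],
    [-1,0.003,0,0,0],
    [-1,0.004,0,0,0],
    [-1,0.004,0,0,0]
  ]
}}

```text
time: 5.43
tool_pos: [0.552, -0.0214, 0.0953]
ee_rot: [2.619, 1.57, -0.11]
wrist_force: [-1.4, 0.1, 3.8]
width: 0.0005
```

>>> {"op": "send_rows", "data": {
  "increments": [
    [-1,0.001,0,0,0],
    [-1,0.001,0,0,0],
    [-1,0.001,0,0,0],
    [-1,0.001,0,0,0]
  ]
}}

```text
time: 5.77
tool_pos: [0.5521, -0.0214, 0.0953]
ee_rot: [2.572, 1.57, -0.157]
wrist_force: [-3.6, 0.4, 7.9]
width: 0.0004
```

>>> {"op": "send_rows", "data": {
  "increments": [
    [-1,-0.03,0,0,0],
    [-1,-0.035,0.04,0.015,0],
    [-1,-0.035,0.08,0.03,0.1],
    [-1,-0.035,0.12,0.045,0.2],
    [-1,-0.035,0.155,0.057,0.3]
  ]
}}

```text
time: 6.18
tool_pos: [0.5619, -0.1879, 0.1287]
ee_rot: [2.373, 1.57, -0.66]
wrist_force: [1.0, 1.1, 0.7]
width: 0.0005
```

>>> {"op": "send_rows", "data": {
  "increments": [
    [-1,0,0,0,0.12],
    [-1,0,0,0,0.24],
    [-1,0,0,0,0.36],
    [-1,0,0,0,0.48],
    [-1,0,0,0,0.6]
  ]
}}

```text
time: 6.6
tool_pos: [0.5618, -0.1866, 0.1279]
ee_rot: [0.118, 1.57, 2.766]
wrist_force: [0.4, 0.3, 0.3]
width: 0.0005
```

>>> {"op": "send_rows", "data": {
  "increments": [
    [-1,0,0,0,0.03],
    [-1,0,0,0,0.03]
  ]
}}

```text
time: 6.77
tool_pos: [0.5618, -0.1863, 0.128]
ee_rot: [0.358, 1.57, 2.982]
wrist_force: [0.0, 0.6, -0.3]
width: 0.0004
```

```bash
python3 - <<'E'
from bench import robot
from h import *
R=st(robot,(.5625,-.1975,.105));print(R.round(3))
s=robot.snapshot("scene")
im=s["image"][160:290,200:400,::-1]
cv2.imwrite("pics/s1.png",cv2.resize((255*(im/255.)**.5).astype(np.uint8),None,fx=4,fy=4,interpolation=cv2.INTER_CUBIC))
E
```

```text
t 6.7667 p [ 0.5618 -0.1863  0.128 ] F [ 0.01  0.55 -0.28] w 0.0004
(0.5625, -0.1975, 0.105) tool d(mm) [23.   9.4 -6.1]
[[-0.    -0.495 -0.869]
 [ 0.    -0.869  0.495]
 [-1.     0.     0.   ]]
```

View pics/s1.png

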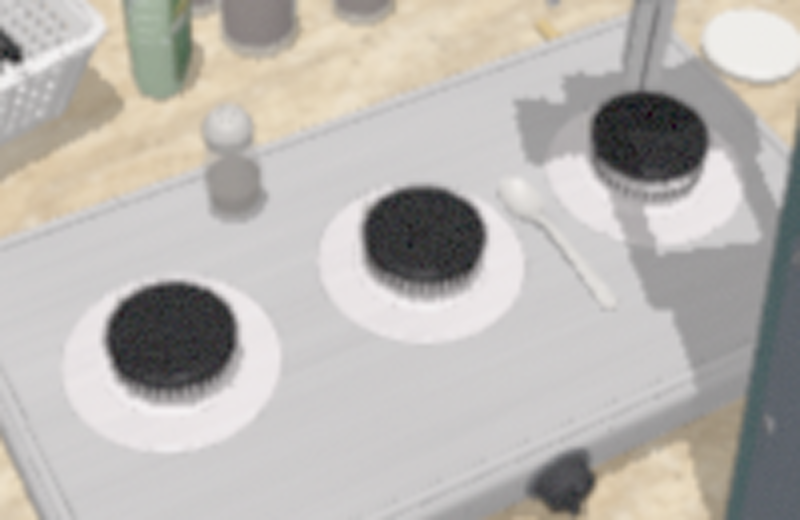

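Left and middle caps sit flush. The finger is above the back side of the right cap (650,130 in the crop), and the tool z axis is now along the push direction. Pressing the high side next.

>>> {"op": "send_rows", "data": {
  "increments": [
    [-1,0.01,0.009,-0.006,0],
    [-1,0.02,0.009,-0.006,0],
    [-1,0.024,0.009,-0.006,0],
    [-1,0.024,0.009,-0.006,0]
  ]
}}

```text
time: 7.15
tool_pos: [0.5612, -0.1967, 0.1016]
ee_rot: [0.076, 1.566, 2.7]
wrist_force: [-0.1, 1.0, -0.9]
width: 0.0005
```

>>> {"op": "send_rows", "data": {
  "increments": [
    [-1,0.001,0,0,0],
    [-1,0.002,0,0,0],
    [-1,0.003,0,0,0],
    [-1,0.004,0,0,0],
    [-1,0.004,0,0,0]
  ]
}}

```text
time: 7.57
tool_pos: [0.5627, -0.197, 0.1006]
ee_rot: [3.038, 1.57, -0.621]
wrist_force: [1.0, 0.7, -0.7]
width: 0.0003
```

>>> {"op": "send_rows", "data": {
  "increments": [
    [-1,0.001,0,0,0],
    [-1,0.002,0,0,0],
    [-1,0.002,0,0,0],
    [-1,0.002,0,0,0]
  ]
}}

```text
time: 7.9
tool_pos: [0.563, -0.1971, 0.0995]
ee_rot: [-3.053, 1.569, -0.429]
wrist_force: [-1.7, 0.9, 4.6]
width: 0.0006
```

>>> {"op": "send_rows", "data": {
  "increments": [
    [-1,0.001,0,0,0],
    [-1,0.001,0,0,0],
    [-1,0.001,0,0,0]
  ]
}}

```text
time: 8.15
tool_pos: [0.5631, -0.1971, 0.0993]
ee_rot: [-3.04, 1.569, -0.416]
wrist_force: [-2.5, 0.9, 8.1]
width: 0.0006
```

```bash
python3 - <<'E'
from bench import robot
from h import *
st(robot)
s=robot.snapshot("scene")
im=s["image"][170:220,320:400,::-1]
cv2.imwrite("pics/s2.png",cv2.resize((255*(im/255.)**.5).astype(np.uint8),None,fx=8,fy=8,interpolation=cv2.INTER_CUBIC))
E
```

```text
t 8.15 p [ 0.5631 -0.1971  0.0993] F [-2.49  0.88  8.14] w 0.0006
```

View pics/s2.png

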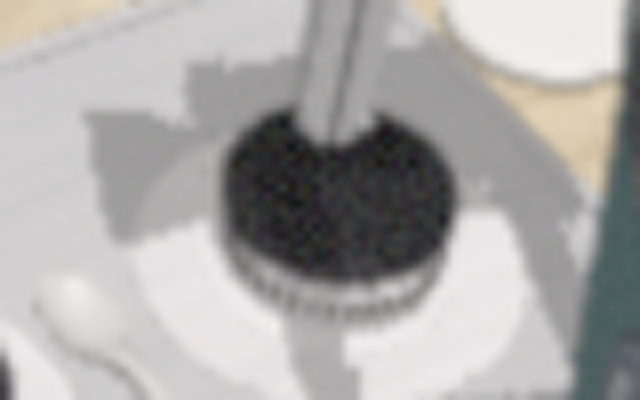

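Top holds at z≈0.099, against 0.095 on the other two, so the right cap is loose. Now lift, go behind the high edge and lower the tip beside it.

>>> {"op": "send_rows", "data": {
  "increments": [
    [-1,-0.02,0,0,0],
    [-1,-0.024,0,-0.015,0],
    [-1,-0.024,0,-0.033,0],
    [-1,-0.024,0,-0.033,0],
    [-1,-0.024,0,-0.033,0]
  ]
}}

```text
time: 8.62
tool_pos: [0.5911, -0.2133, 0.1203]
ee_rot: [0.117, 1.569, 2.741]
wrist_force: [-0.1, 0.3, 0.0]
width: 0.0006
```

```bash
python3 - <<'E'
from bench import robot
from h import *
st(robot,(.5895,-.213,.090))
s=robot.snapshot("top");pickle.dump(s,open("top1.pkl","wb"))
im=s["image"][200:280,300:400,::-1]
cv2.imwrite("pics/t3.png",cv2.resize((255*(im/255.)**.5).astype(np.uint8),None,fx=7,fy=7,interpolation=cv2.INTER_CUBIC))
s=robot.snapshot("scene")
im=s["image"][170:220,320:400,::-1]
cv2.imwrite("pics/s3.png",cv2.resize((255*(im/255.)**.5).astype(np.uint8),None,fx=8,fy=8,interpolation=cv2.INTER_CUBIC))
E
```

```text
t 8.6167 p [ 0.5911 -0.2133  0.1203] F [-0.11  0.29  0.04] w 0.0006
(0.5895, -0.213, 0.09) tool d(mm) [30.3  0.5  1.5]
```

View pics/s3.png

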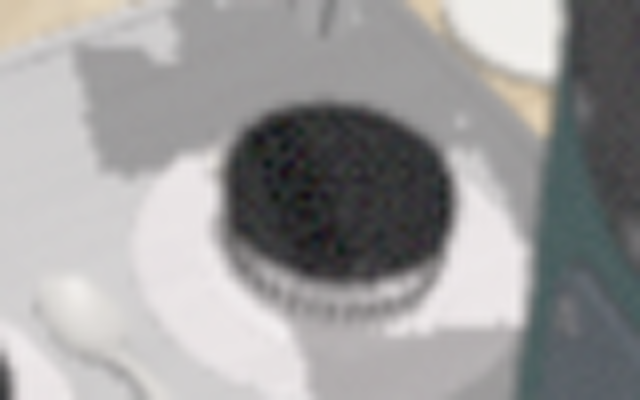

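View pics/t3.png

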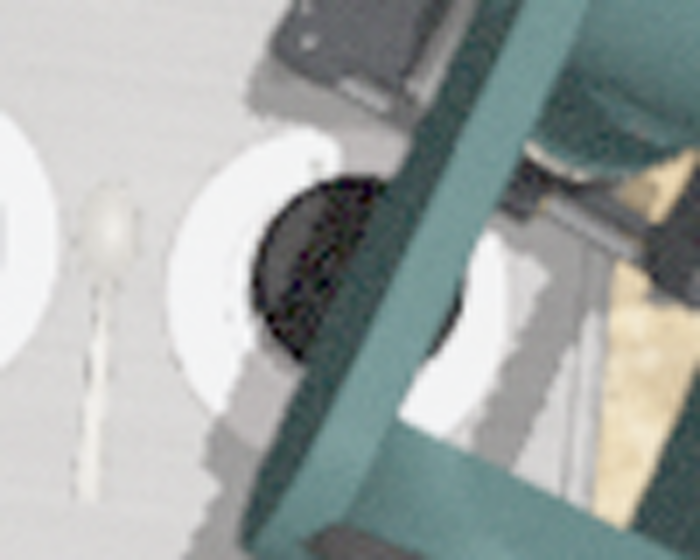

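The right cap is still raised at the back and the tip is behind it; in the top view the arm covers part of it. Lowering in two steps, watching the force.

>>> {"op": "send_rows", "data": {
  "increments": [
    [-1,0.01,0,0,0],
    [-1,0.02,0,0,0],
    [-1,0.026,0,0,0],
    [-1,0.029,0,0,0],
    [-1,0.029,0,0,0]
  ]
}}

```text
time: 9.13
tool_pos: [0.5902, -0.2128, 0.0905]
ee_rot: [0.103, 1.567, 2.727]
wrist_force: [0.9, -0.3, -0.0]
width: 0.0006
```

>>> {"op": "send_rows", "data": {
  "increments": [
    [-1,0,0,0.001,0],
    [-1,0,0,0.002,0],
    [-1,0,0,0.003,0],
    [-1,0,0,0.004,0],
    [-1,0,0,0.005,0]
  ]
}}

```text
time: 9.55
tool_pos: [0.5871, -0.2109, 0.093]
ee_rot: [-3.113, 1.57, -0.488]
wrist_force: [-1.0, -0.0, 0.1]
width: 0.0008
```

>>> {"op": "send_rows", "data": {
  "increments": [
    [-1,0.002,0,0.001,0],
    [-1,0.002,0,0.002,0],
    [-1,0.002,0,0.003,0],
    [-1,0.002,0,0.003,0]
  ]
}}

```text
time: 9.88
tool_pos: [0.5846, -0.2095, 0.0905]
ee_rot: [3.105, 1.57, -0.554]
wrist_force: [0.8, -0.2, -1.3]
width: 0.0007
```

>>> {"op": "send_rows", "data": {
  "increments": [
    [-1,0,0,0.001,0],
    [-1,0,0,0.002,0],
    [-1,0,0,0.002,0]
  ]
}}

```text
time: 10.13
tool_pos: [0.5824, -0.2083, 0.0904]
ee_rot: [0.219, 1.57, 2.843]
wrist_force: [1.6, -1.3, 0.4]
width: 0.0004
```

>>> {"op": "send_rows", "data": {
  "increments": [
    [-1,0,0,0.001,0],
    [-1,0,0,0.002,0],
    [-1,0,0,0.002,0]
  ]
}}

```text
time: 10.38
tool_pos: [0.5808, -0.2074, 0.0905]
ee_rot: [2.169, 1.571, -1.489]
wrist_force: [1.0, -0.6, -0.4]
width: 0.0003
```

>>> {"op": "send_rows", "data": {
  "increments": [
    [-1,0,0,0.001,0],
    [-1,0,0,0.002,0],
    [-1,0,0,0.002,0]
  ]
}}

```text
time: 10.63
tool_pos: [0.579, -0.2063, 0.0905]
ee_rot: [0.667, 1.571, -2.992]
wrist_force: [0.8, -1.3, -0.1]
width: 0.0004
```

```bash
python3 - <<'E'
from bench import robot
from h import *
st(robot)
s=robot.snapshot("scene")
im=s["image"][170:220,320:400,::-1]
cv2.imwrite("pics/s4.png",cv2.resize((255*(im/255.)**.5).astype(np.uint8),None,fx=8,fy=8,interpolation=cv2.INTER_CUBIC))
E
```

```text
t 10.6333 p [ 0.579  -0.2063  0.0905] F [ 0.82 -1.34 -0.06] w 0.0004
```

View pics/s4.png

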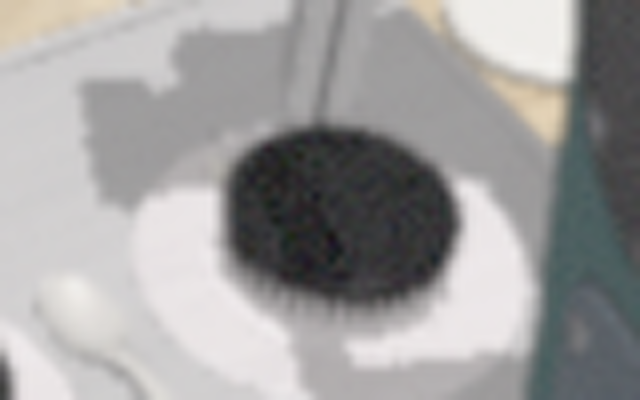

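It looks seated: the gap at the front (330,300) is gone and the top has sunk. I'll back off, lift, and press the former high side again to check the height.

>>> {"op": "send_rows", "data": {
  "increments": [
    [-1,0,0,-0.006,0],
    [-1,0,0,-0.01,0],
    [-1,-0.01,0,-0.01,0],
    [-1,-0.025,0,-0.01,0],
    [-1,-0.025,0,-0.01,0]
  ]
}}

```text
time: 11.1
tool_pos: [0.5897, -0.2122, 0.1194]
ee_rot: [-3.067, 1.565, -0.443]
wrist_force: [0.4, -0.5, 1.1]
width: 0.0004
```

>>> {"op": "send_rows", "data": {
  "increments": [
    [-1,0,0,0.015,0],
    [-1,0,0,0.03,0],
    [-1,0.01,0,0.03,0],
    [-1,0.018,0,0.03,0],
    [-1,0.018,0,0.03,0]
  ]
}}

```text
time: 11.52
tool_pos: [0.5615, -0.1964, 0.0957]
ee_rot: [0.112, 1.569, 2.736]
wrist_force: [-0.3, -0.2, 0.4]
width: 0.0003
```

>>> {"op": "send_rows", "data": {
  "increments": [
    [-1,0.001,0,0,0],
    [-1,0.002,0,0,0],
    [-1,0.003,0,0,0],
    [-1,0.003,0,0,0],
    [-1,0.003,0,0,0]
  ]
}}

```text
time: 11.93
tool_pos: [0.562, -0.1968, 0.0953]
ee_rot: [2.64, 1.57, -1.019]
wrist_force: [-2.6, 2.0, 5.0]
width: 0.0005
```

At 5 N the top holds at 0.0953, the same as the others. Lift and retreat for the final look.

>>> {"op": "send_rows", "data": {
  "increments": [
    [-1,-0.03,0,0,0],
    [-1,-0.06,0,0,0],
    [-1,-0.1,0,0,0],
    [-1,-0.1,0.035,0.005,0],
    [-1,-0.1,0.07,0.01,0]
  ]
}}

```text
time: 12.35
tool_pos: [0.5207, -0.253, 0.1981]
ee_rot: [3.117, 1.563, -0.538]
wrist_force: [0.7, -0.2, 0.1]
width: 0.0002
```

>>> {"op": "send_rows", "data": {
  "increments": [
    [-1,0,0.04,0.006,0],
    [-1,0,0.08,0.012,0],
    [-1,0,0.12,0.018,0],
    [-1,0,0.16,0.024,0],
    [-1,0,0.2,0.03,0]
  ]
}}

```text
time: 12.77
tool_pos: [0.3923, -0.4129, 0.194]
ee_rot: [2.816, 1.57, -0.842]
wrist_force: [-0.3, -0.0, -0.7]
width: 0.0002
```

>>> {"op": "send_rows", "data": {
  "increments": [
    [-1,0,0.03,0.02,0],
    [-1,0,0.05,0.04,0],
    [-1,0,0.05,0.05,0],
    [-1,0,0.05,0.05,0]
  ]
}}

```text
time: 13.1
tool_pos: [0.3238, -0.4302, 0.1942]
ee_rot: [-0.982, 1.57, 1.639]
wrist_force: [1.0, 0.2, 0.7]
width: 0.0004
```

```bash
python3 - <<'E'
from bench import robot
from h import *
st(robot)
t=robot.snapshot("top")
for c in((219,226),(284,234),(350,240)):
    print("tray",fit(t,c,29,200,False,.0625),"cap",fit(t,c,22,70,True,.095))
cv2.imwrite("pics/t5.png",t["image"][:,:,::-1])
s=robot.snapshot("scene")
im=s["image"][160:290,200:400,::-1]
cv2.imwrite("pics/s5.png",cv2.resize((255*(im/255.)**.5).astype(np.uint8),None,fx=4,fy=4,interpolation=cv2.INTER_CUBIC))
E
```

```text
t 13.1 p [ 0.3238 -0.4302  0.1942] F [0.99 0.18 0.65] w 0.0004
tray [571.2 187.3 138.6 138.7] cap [570.2 184.3  82.7  83.6]
tray [552.3   3.  138.2 138.7] cap [552.6   1.6  82.1  82.9]
tray [ 533.9 -181.4  138.1  138.3] cap [ 532.4 -179.9   82.2   82.9]
```

View pics/s5.png

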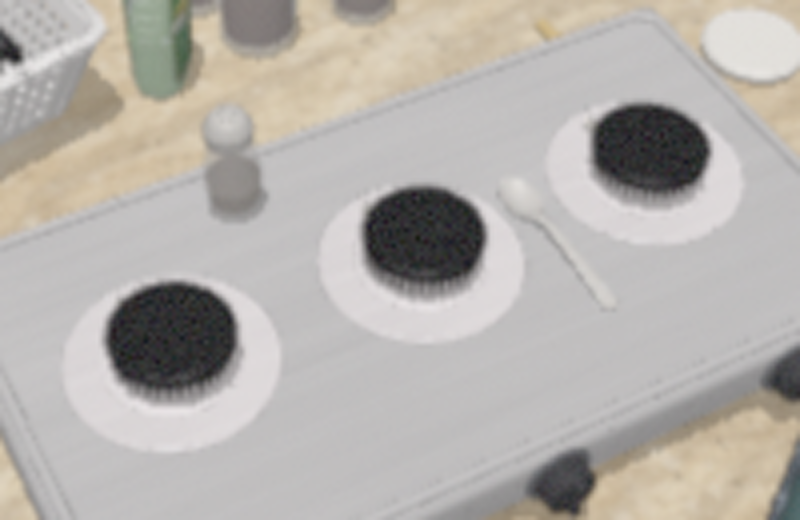

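View pics/t5.png

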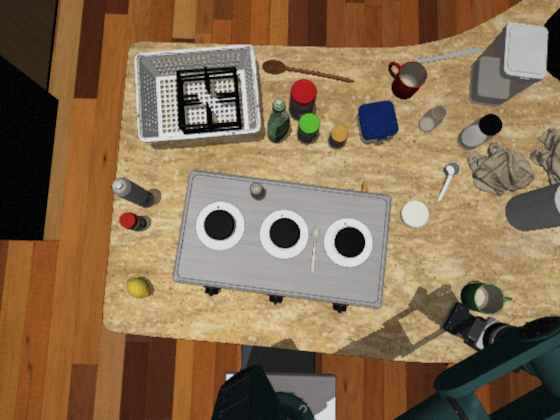

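All three caps look flush in both views, offsets are within about 3 mm, the bystanders haven't moved and the arm is clear. I'll let it settle, then hand in.

>>> {"op": "send_rows", "data": {
  "increments": [
    [-1,-0.03,0,0,0],
    [-1,-0.03,0,0,0],
    [-1,-0.03,0,0,0],
    [-1,-0.03,0,0,0]
  ]
}}

```text
time: 13.53
tool_pos: [0.3266, -0.4297, 0.2242]
ee_rot: [3.059, 1.57, -0.598]
wrist_force: [0.6, 0.1, -1.2]
width: 0.0005
```

```bash
python3 - <<'E'
from bench import robot
from h import *
st(robot)
print(robot.close_job())
E
```

```text
t 13.5333 p [ 0.3266 -0.4297  0.2242] F [ 0.62  0.05 -1.24] w 0.0005
the job is handed in; nothing more can be done
None
```

All three caps now lie level and home, and the job was handed in at 13.5 s; the interface reports no verdict.

- **Pressing:** I pressed the caps left, middle, right. Left and middle stayed still at about 7–8 N with their tops at z ≈ 0.095. I pressed each of those two at one off-centre point only. The right cap was loose, its top stopping at about 0.099.
- **Seating:** I nudged the right cap from its high back edge towards the axis until it dropped in. Pressed again on that side at 5 N, its top held at 0.0953, the same as the other two.
- **Last images:** All three caps look flush in both views. Measured offsets from the tray centres were about 3.2 mm (left), 1.4 mm (middle) and 2.1 mm (right). The left figure is slightly above the 2.5 mm the fit allows; I put that down to image bias, since it did not change between the first and last pictures.
- **Everything else:** The bystanders look unmoved and the arm was clear of everything. No check failed.

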